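# Vacuum-seal the chile canister

## Task

Put the round glass pump lid squarely onto the canister that holds the dried red chiles, setting it down gently. Then pump the air out with two strokes: push the orange pump head all the way down to its stop, slowly (at least a second on the way down, so that it does not bang on the stop), hold it there for about a second and let it spring fully back up. Leave the lid seated with the pump head up, the canister about where it stood, and everything else on the ledge undisturbed.

Things in the scene. Friction and masses are not known exactly. Their poses are not given: they have to be found in the camera images.
- lid: Round vacuum lid, 0.28 kg, upright on the pot holder. Origin: centre of its underside, z up. Heights in mm: black plug 0-12 (101 across, tapering to 92), green glass flange 12-20 (132 across), steel collar 20-34 (40 across), pump head 56-80 (36-60 when pressed), by which it can be lifted. Seated: plug in the mouth, flange on the rim, origin 98 above the canister's underside.
- pump (a joint): Travel of the spring pump head in m: 0 fully up, 0.020 fully down at its stop. The spring pushes back with about 4 N at the top and 10 N at the stop.
- pump_top (a point): Centre of the flat top of the orange pump head, a cylinder 48 mm across and 24 mm high on a 22 mm stem; moves down with the head. 80 mm above the lid's origin when up.
- chile_can: Open canister holding dried red chiles (seen from above, well below the plug): white ceramic with blue and yellow bands, 120 mm across, 110 mm high, wall 5 mm (mouth 110 mm across), 0.9 kg. Origin: centre of its underside, z up.
- chile_can_rim (a point): Centre of the chile canister's mouth, at rim height (110 mm above its underside).
- empty_can: A second canister, the same in size and paint, but empty (white inside). Leave it alone. Origin: centre of its underside.
- pot_holder: Fixed flat red silicone pot holder, round, 150 mm across, 8 mm thick; the lid starts on it. Origin: centre of its underside.
- molcajete: Dark basalt mortar on three feet, 196 mm across, 102 mm high. Bystander. Origin: centre of its underside.
- tejolote: Dark basalt pestle standing upright, 56 mm across, 112 mm high. Bystander. Origin: centre of its underside.
- pitcher: Empty painted white ceramic pitcher with a blue handle, 132 mm across, 170 mm high, handle reaching 105 mm out to its +y. Bystander. Origin: centre of its underside.
- lime_bowl: Blue bowl of limes, 170 mm across, 86 mm high. Bystander. Origin: centre of its underside.
Things that resemble listed ones, but are neither listed nor needed, are in the scene too. What is meant by the lid is not pink, and is the smaller of those in its own colour.

How it is judged (in metres and radians):
On the way, in this order (a step that is already met when the one before it is completed fails the run):
1. the lid sits on the chile canister with its pump head up (horizontal distance between lid and chile_can below 0.008 m and z of lid in the frame of chile_can between 0.09 and 0.101 m and angle between the z axis of lid and the z axis of chile_can, either way round below 0.05 rad and angle between lid's own z axis and vertical below 0.1 rad and value of joint pump below 0.004 m), for 0.2 s.
2. the pump head is at its stop for half a second, the lid seated (horizontal distance between lid and chile_can below 0.008 m and z of lid in the frame of chile_can between 0.09 and 0.101 m and angle between the z axis of lid and the z axis of chile_can, either way round below 0.05 rad and angle between lid's own z axis and vertical below 0.1 rad and value of joint pump above 0.0185 m), for 0.5 s.
3. the pump head is back up, the lid seated (all of step 1), for 0.1 s.
4. the pump head is at its stop again for half a second, the lid seated (all of step 2), for 0.5 s.
At the end, for the whole second after the job is handed in: After two full strokes the lid rests on the chile canister: within 8 mm of its axis, level within 0.05 rad, flange within 3 mm of the rim, pump head up (below 4 mm); the canister stands upright within 40 mm of its start (all of step 3 and linear speed of lid below 0.02 m/s and distance of chile_can from where it was at the start of the episode below 0.04 m and angle between chile_can's own z axis and vertical below 0.05 rad and height (world z) of chile_can below 0.004 m); the robot touches nothing.
It fails at once if the lid is set or pressed onto the canister harder than 80 N, shocks included (contact force between lid and chile_can above 80 N).
It fails at once if the chile canister is tipped by more than 0.3 rad (angle between chile_can's own z axis and vertical above 0.3 rad).
It fails at once if a bystander is moved by more than 25 mm (distance of any of empty_can, molcajete, tejolote, pitcher, lime_bowl from where it was at the start of the episode above 0.025 m).
It also fails if it takes over 58 s, if anything falls off the work surface, if the arm or the gripper's body presses on something with over 40 N, if the wrist force passes 120 N, or if a joint passes its speed limit or range.

## Robot

A 6-joint arm with a two-finger parallel gripper is mounted at the origin on the work surface. World frame = base frame: x ahead of the robot, y to its left, z up, the work surface at z = 0. Lengths are in mm, angles in degrees, forces in N, time in s.
With the tool pointing down it reaches from about 300 to 850 mm from the base axis. Payload 4.2 kg.
Tool frame: the origin (TCP) lies at the very end of the fingers, on their centre line; the grasp point (between the pads) lies 19 mm behind it; z points along the fingers, y is the line along which they close (so a half turn about z gives the same grasp; the last joint's range is limited). The gripper opens to 91 mm and grips with 3 to 60 N. Pads are 32 mm wide; open, the fingers measure 118 mm over their backs; the gripper's body (76 mm by 178 mm) begins 60 mm behind the grasp point.
Start: joints at [-64.515, 18.312, 89.639, -0, 72.044, -1.146], TCP at [257.746, -514.014, 213.976] pointing down, gripper open.
Joint ranges: [-177.97, 177.97], [-48.28, 115.42], [12.27, 149.76], [-77.06, 257.06], [2.81, 150.46], [-146.56, 146.56]. Speed limits (degrees/s): [147.25, 147.25, 180, 180, 180, 180].

## Interface

Orientations are given as [roll, pitch, yaw] about the fixed x, y, z axes, in that order (R = Rz(yaw) Ry(pitch) Rx(roll)).
In Python, from workcell import env, grab_frame gives the robot as it stands. The module is installed in compiled form; this text tells all that it offers.
- The arm moves only by the tool move_arm, never from a script. Its argument "plan" is a list of rows, each an object of numbers: "tx", "ty", "tz": the shift along the tool's x, y, z in cm; "wx", "wy", "wz": the turn, a rotation vector about the tool's x, y, z in rad. In form: [{"tx": .., "ty": .., "tz": .., "wx": .., "wy": .., "wz": ..}, ...]. A call has 1 to 12 rows; each row shifts and turns the commanded pose from where the row before left it, along the tool's axes as they then stand; what a row does not reach is not made up. A row lasts 1/12 s, in which the tool goes at most 41.7 mm and 7.16 degrees, less where a joint would pass 70% of its speed; a pose out of reach is approached as far as the arm can. A call is refused whole if a number of a shift passes 4.17 or a number of a turn 0.125, either way. A call with a gripper value outside its range is refused whole. "gripper" is the finger opening in cm, from 0 to 9.12, set as the call begins (left out, the last holds). The fingers move at their own pace and stop on an object; "force" is the grip in N (left out, the last holds). Time passes only in rows, so rows that do not move let the fingers close. It gives the time, the measured TCP pose, the force, the opening and the grip force at its end, in the units of the state.
- env.state(): the state, without advancing time (a new reading comes with each control period).
- grab_frame(name): name is "scene" or "top" or "wrist"; returns a dict with "color" (420x560x3 uint8, red, green, blue), "vfov" (degrees; the focal length in pixels is half the picture's height over the tangent of half this angle, whatever the lens; pixels are square), "cx", "cy" (the principal point, pixels), "k1" (the pictures are not rectified: a ray, as slopes to the right and down, at radius r is drawn at 1 + k1 r^2 times it, then the intrinsics apply), "view" (4x4, takes a point from world to camera coordinates). Camera axes: x right, y up, looking along -z (the intrinsics and any distortion apply to the point x, -y, -z); pixel columns grow to the right and rows downward; lengths in mm; the calibration is good to about 2 mm. A picture is of the moment at which its call begins. There is no depth.
- env.job_done(): hands the job in; it is judged then, once.
The state is a dict: "time_s": time; "qpos": joint angles; "qvel": joint speeds; "effort": joint torques, N m; "ee_pos": TCP position; "ee_rot": TCP orientation; "force": force on the tool from outside, world axes, zero at the start; "torque": the same for the moment, N m; "gripper_width": finger opening in mm; "gripper_force": force on a finger pad.
Only numpy, scipy, OpenCV 4.12 (cv2) and the standard library are available. Lean on these libraries where they do the work, as an engineer would, in place of code of your own. Each camera call takes 0.05 s, during which the arm holds its last target. There are 200 camera calls.

## Working session

There is one attempt and no reset: what is moved stays moved. The work goes in short steps, Python scripts to look and compute and a tool call to move; the robot and the scene stay as the last step left them, time stands still between calls to the robot, and variables do not carry over. Pictures are saved under pics/ and viewed, at most 10 in all, crops included, and the job is handed in when it is done.

Besides the shell and the picture viewer there is one more tool, called after "Request:" as name(argument=value, ...), one argument or row to a line, values as JSON. move_arm: Moves the arm, as the interface text tells. Its arguments: {"type":"object","properties":{"plan":{"type":"array","items":{"type":"object","properties":{"tx":{"type":"number"},"ty":{"type":"number"},"tz":{"type":"number"},"wx":{"type":"number"},"wy":{"type":"number"},"wz":{"type":"number"}}}},"gripper":{"type":"number"},"force":{"type":"number"}},"required":["plan"]}

```bash
mkdir -p pics; cat > h.py <<'E'
import numpy as np, cv2
from workcell import env, grab_frame
def K(f):
    h=f["color"].shape[0]; F=h/2/np.tan(np.radians(f["vfov"]/2))
    return np.array([[F,0,f["cx"]],[0,F,f["cy"]],[0,0,1.]])
def ray(f,p):
    d=(np.asarray(p,float)-[f["cx"],f["cy"]])/K(f)[0,0]; u=d.copy()
    for _ in range(30): u=d/(1+f["k1"]*(u@u))
    V=np.array(f["view"]); R=V[:3,:3]; o=-R.T@V[:3,3]
    r=R.T@np.array([u[0],-u[1],-1]); return o,r/np.linalg.norm(r)
def onz(f,p,z):
    o,r=ray(f,p); return o+r*(z-o[2])/r[2]
def proj(f,P):
    V=np.array(f["view"]); c=V[:3,:3]@np.asarray(P,float)+V[:3,3]
    u=np.array([c[0],-c[1]])/-c[2]; u=u*(1+f["k1"]*(u@u)); return K(f)[0,0]*u+[f["cx"],f["cy"]]
def tri(a,b):
    (o1,r1),(o2,r2)=a,b
    s=np.linalg.lstsq(np.c_[r1,-r2],o2-o1,rcond=None)[0]
    A=o1+s[0]*r1;B=o2+s[1]*r2; return (A+B)/2,np.linalg.norm(A-B)
def save(n,im): cv2.imwrite("pics/"+n,cv2.cvtColor(im,cv2.COLOR_RGB2BGR))
E
python3 - <<'E'
from h import *
import pickle
fs={n:grab_frame(n) for n in("scene","top","wrist")}
pickle.dump(fs,open("f0.pkl","wb"))
for n in fs: 
    f=fs[n]; V=np.array(f["view"]); print(n,f["vfov"],f["cx"],f["cy"],f["k1"],(-V[:3,:3].T@V[:3,3]).round())
save("s0.png",fs["scene"]["color"]);save("t0.png",fs["top"]["color"])
print(env.state())
E
```

```text
scene 49.97523692107835 281.68600393413584 205.7704402506226 -0.0032188677907953184 [999. 823. 746.]
top 43.689786494278096 280.4372529445 216.03653212313856 -0.12005305321861437 [ 250.   18. 1536.]
wrist 62.23589114109576 270.945328098011 207.08470927957814 -0.0030560618325120655 [ 331. -477.  385.]
{'time_s': 0.15, 'qpos': array([-6.45152066e+01,  1.83430306e+01,  8.96907232e+01, -2.82290371e-03,
        7.20445505e+01, -1.14643407e+00]), 'qvel': array([-0.08440343, -0.08333567, -0.24726174,  0.03165958, -0.01655662,
       -0.03834913]), 'effort': array([ 8.08548816e-05, -4.12773442e+01, -2.32153738e+01,  7.27381278e-02,
        4.33530787e-02, -9.15108058e-05]), 'ee_pos': array([ 257.55661637, -513.65695493,  213.31286238]), 'ee_rot': array([-1.79921658e+02,  1.11699876e-03,  2.66321003e+01]), 'force': array([ 0.50761493, -0.39640989,  0.49786755]), 'torque': array([-0.00883982, -0.01243715, -0.03067384]), 'gripper_force': 0.0, 'gripper_width': 90.89927100647998}
```

View pics/s0.png

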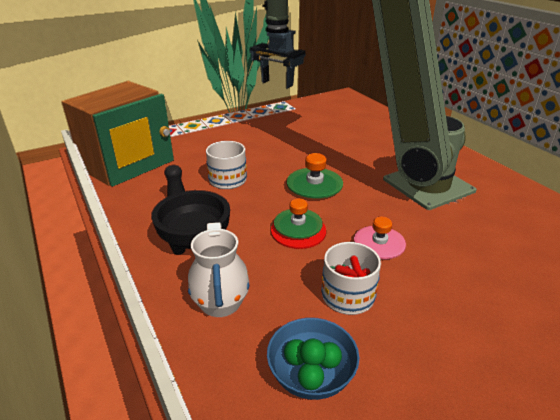

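View pics/t0.png

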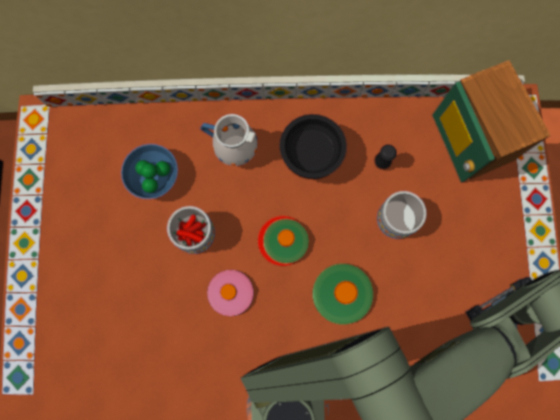

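The candidates for the lid are pink (top view 230,293), small green on the red holder (top 286,240; scene 299,222) and larger green (top 345,293; scene 315,180). The small green one fits: it is not pink, it is the smaller green one, and it stands on the red pot holder. The chile canister is at top (190,230), scene (351,275). The empty, white-inside one is at top (402,215).

```bash
cat >> h.py <<'E'
def blobs(im,kind,box=None,amin=30):
    h=cv2.cvtColor(im,cv2.COLOR_RGB2HSV); H,S,V=[h[...,i].astype(int) for i in range(3)]
    m={"orange":(H>=6)&(H<=16)&(S>200)&(V>190),"green":(H>45)&(H<85)&(S>110)&(V>40),"chile":((H<=4)|(H>176))&(S>190)&(V>150),
       "white":(S<70)&(V>95)}[kind].astype(np.uint8)
    if box: 
        k=np.zeros_like(m); k[box[1]:box[3],box[0]:box[2]]=1; m*=k
    cs,_=cv2.findContours(m,cv2.RETR_EXTERNAL,cv2.CHAIN_APPROX_NONE)
    return sorted([c for c in cs if cv2.contourArea(c)>amin],key=cv2.contourArea,reverse=True)
E
python3 - <<'E'
from h import *
import pickle
fs=pickle.load(open("f0.pkl","rb"))
t,s=fs["top"],fs["scene"]
for n,f in(("top",t),("scene",s)):
  for k in("orange","green","chile","white"):
    for c in blobs(f["color"],k,None,60)[:6]:
        e=cv2.fitEllipse(c); print(n,k,cv2.contourArea(c),cv2.boundingRect(c),np.round(e[0],1),np.round(e[1],1),round(e[2]))
for p in((286,239),(346,293)): print(onz(t,p,88),onz(t,p,80))
print(onz(t,(189,228),110))
print(tri(ray(t,(286,239)),ray(s,(299,204))))
a=cv2.resize(t["color"][190:340,150:430],None,fx=2.8,fy=2.8); b=cv2.resize(s["color"][140:320,240:420],(420,420))
save("crop.png",cv2.resize(np.hstack([b[:,:,:],a[:420,:380]]) if 0 else a,None,fx=1,fy=1))
E
```

```text
top orange 268.0 (336, 283, 20, 19) [345.4 292.2] [18.3 18.7] 83
top orange 133.0 (221, 285, 14, 14) [227.4 291.5] [12.8 13.4] 176
top orange 126.0 (279, 231, 14, 14) [285.5 237.3] [12.5 13. ] 88
top green 2604.5 (434, 83, 60, 97) [461.9 131.6] [41.2 92.4] 161
top green 2576.0 (314, 265, 58, 58) [343.2 293.5] [56.1 58.6] 160
top green 1290.5 (265, 221, 43, 41) [286.2 240.6] [40.  41.3] 91
top green 615.5 (135, 160, 35, 33) [151.2 173.3] [31.6 33.7] 42
top green 188.0 (9, 367, 19, 21) [ 17.6 377.2] [15.5 17.1] 8
top chile 218.5 (177, 215, 25, 28) [190.3 229.8] [20.9 23.7] 157
top chile 213.0 (258, 216, 32, 50) [284.9 240.7] [48.4 51.5] 97
top white 7576.5 (2, 105, 47, 290) [ 23.6 265.9] [ 31.2 377. ] 3
top white 4448.0 (417, 340, 94, 80) [462.8 379.9] [ 56.7 103.9] 52
top white 4298.5 (32, 74, 436, 22) [246.9  82.6] [ 11.7 618.8] 89
top white 3095.5 (517, 142, 42, 138) [537.4 214.1] [ 31.2 148.6] 174
top white 1631.0 (208, 114, 49, 51) [232.8 139.1] [42.7 50.7] 156
top white 1588.5 (378, 191, 48, 47) [401.9 213.9] [42.1 48.9] 59
scene orange 152.0 (307, 153, 19, 12) [316.1 158.5] [10.
[... 676 characters left out ...]
e white 4197.0 (61, 130, 131, 290) [175.3 405.3] [ 16.7 608.9] 158
scene white 4038.0 (188, 222, 61, 95) [217.4 271.8] [56.4 93.4] 175
scene white 2192.5 (324, 242, 57, 51) [352.4 266.4] [50.  56.5] 110
scene white 1735.5 (418, 0, 65, 170) [446.3  75.1] [ 46.5 154.7] 174
scene white 1306.0 (206, 141, 41, 48) [226.5 162.7] [37.1 49.3] 172
scene white 732.0 (414, 176, 62, 33) [444.8 192.6] [22.2 59. ] 74
[471.13144456  -7.54394617  88.        ] [472.35396695  -7.68397667  80.        ]
[ 316.69069484 -168.6690645    88.        ] [ 317.06024281 -169.6989871    80.        ]
[504.88470702 260.83447678 110.        ]
(array([472.2848975 ,  -7.85451428,  82.28861995]), np.float64(0.6957175879965798))
```

View pics/crop.png

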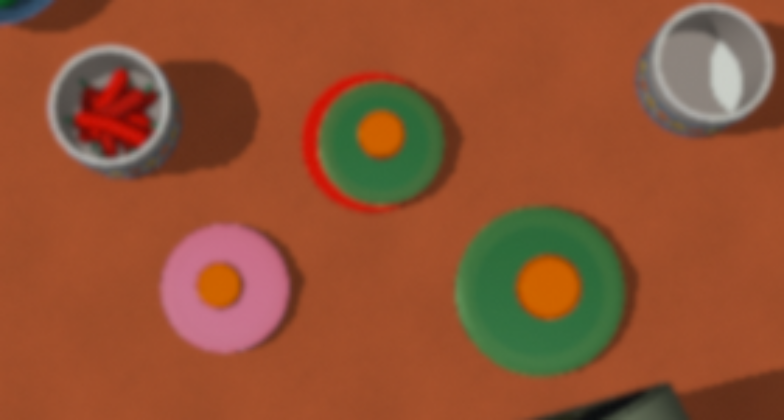

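The crop confirms it: the small green lid is on the red holder, and the canister with red chiles is at the crop's left. I move to a viewing pose that sees both.

Request:
move_arm(
  plan=[
    {"wz":0.116,"tz":-1.5},
    {"wz":0.116,"tz":-1.5},
    {"wz":0.116,"tz":-1.5},
    {"wz":0.116,"tz":-1.5},
    {"tx":1,"ty":-4},
    {"tx":1,"ty":-4},
    {"tx":1,"ty":-4},
    {"tx":1,"ty":-4},
    {"tx":1,"ty":-4},
    {"tx":1,"ty":-4},
    {"tx":1,"ty":-4},
    {"tx":1,"ty":-4},
  ],
)

```text
schema error: expected keys tx, ty, tz, wx, wy, wz
```

Request:
move_arm(
  plan=[
    {"tx":1,"ty":-4.1},
    {"tx":1,"ty":-4.1},
    {"tx":1,"ty":-4.1},
    {"tx":1,"ty":-4.1},
    {"tx":1,"ty":-4.1},
    {"tx":1,"ty":-4.1},
    {},
    {},
    {},
  ],
)

```text
schema error: expected keys tx, ty, tz, wx, wy, wz
```

```bash
python3 - <<'E'
from h import *
import pickle
f=grab_frame("wrist");pickle.dump((f,env.state()),open("w1.pkl","wb"));save("w1.png",f["color"])
V=np.array(f["view"]);print(-V[:3,:3].T@V[:3,3],V[2,:3],env.state()["ee_pos"],env.state()["ee_rot"])
for k in("orange","green","chile"):
    for c in blobs(f["color"],k,None,150)[:5]:
        e=cv2.fitEllipse(c); print(k,cv2.contourArea(c),cv2.boundingRect(c),np.round(e[0],1),np.round(e[1],1),round(e[2]))
E
```

```text
[ 330.76521936 -477.15944069  384.96385047] [0.25974332 0.12918656 0.95699751] [ 257.60772991 -513.75067567  213.45084867] [-1.79940156e+02 -1.91968556e-03  2.66287074e+01]
```

View pics/w1.png

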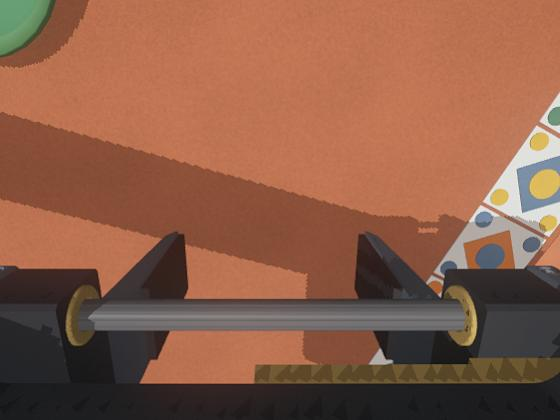

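The wrist picture shows only table and the larger green lid's edge at (0-50, 0-55), because the moves were refused for missing keys. I send them again with all keys.

Request:
move_arm(
  plan=[
    {"tx":0,"ty":0,"tz":-1.5,"wx":0,"wy":0,"wz":0.116},
    {"tx":0,"ty":0,"tz":-1.5,"wx":0,"wy":0,"wz":0.116},
    {"tx":0,"ty":0,"tz":-1.5,"wx":0,"wy":0,"wz":0.116},
    {"tx":0,"ty":0,"tz":-1.5,"wx":0,"wy":0,"wz":0.116},
    {"tx":1,"ty":-4,"tz":0,"wx":0,"wy":0,"wz":0},
    {"tx":1,"ty":-4,"tz":0,"wx":0,"wy":0,"wz":0},
    {"tx":1,"ty":-4,"tz":0,"wx":0,"wy":0,"wz":0},
    {"tx":1,"ty":-4,"tz":0,"wx":0,"wy":0,"wz":0},
    {"tx":1,"ty":-4,"tz":0,"wx":0,"wy":0,"wz":0},
    {"tx":1,"ty":-4,"tz":0,"wx":0,"wy":0,"wz":0},
    {"tx":1,"ty":-4,"tz":0,"wx":0,"wy":0,"wz":0},
    {"tx":1,"ty":-4,"tz":0,"wx":0,"wy":0,"wz":0},
  ],
)

```text
time_s: 1.2
ee_pos: [337.3, -192.0, 274.0]
ee_rot: [180.0, -0.0, -0.0]
force: [0.7, -0.2, 0.3]
gripper_width: 91.0
gripper_force: 0.0
```

Request:
move_arm(
  plan=[
    {"tx":1,"ty":-4,"tz":0,"wx":0,"wy":0,"wz":0},
    {"tx":1,"ty":-4,"tz":0,"wx":0,"wy":0,"wz":0},
    {"tx":1,"ty":-4,"tz":0,"wx":0,"wy":0,"wz":0},
    {"tx":1,"ty":-4,"tz":0,"wx":0,"wy":0,"wz":0},
    {"tx":1,"ty":-4,"tz":0,"wx":0,"wy":0,"wz":0},
    {"tx":1,"ty":-4,"tz":0,"wx":0,"wy":0,"wz":0},
    {"tx":1,"ty":-4,"tz":0,"wx":0,"wy":0,"wz":0},
    {"tx":1,"ty":-4,"tz":0,"wx":0,"wy":0,"wz":0},
    {"tx":0,"ty":0,"tz":0,"wx":0,"wy":0,"wz":0},
    {"tx":0,"ty":0,"tz":0,"wx":0,"wy":0,"wz":0},
    {"tx":0,"ty":0,"tz":0,"wx":0,"wy":0,"wz":0},
  ],
)

```text
time_s: 2.12
ee_pos: [416.8, 125.8, 273.6]
ee_rot: [179.9, 0.1, 0.1]
force: [0.1, -0.3, -0.2]
gripper_width: 91.0
gripper_force: 0.0
```

```bash
python3 - <<'E'
from h import *
import pickle
f=grab_frame("wrist");pickle.dump((f,env.state()),open("w1.pkl","wb"));save("w1.png",f["color"])
V=np.array(f["view"]);print(-V[:3,:3].T@V[:3,3],V[2,:3],env.state()["ee_pos"],env.state()["ee_rot"])
for k in("orange","green","chile"):
    for c in blobs(f["color"],k,None,150)[:5]:
        e=cv2.fitEllipse(c); print(k,cv2.contourArea(c),cv2.boundingRect(c),np.round(e[0],1),np.round(e[1],1),round(e[2]))
E
```

```text
[498.80155507 125.8640034  445.16861219] [0.29093894 0.00181304 0.95673991] [416.84317353 125.1898455  273.78254815] [1.79954416e+02 3.25974126e-02 3.91827502e-04]
```

View pics/w1.png

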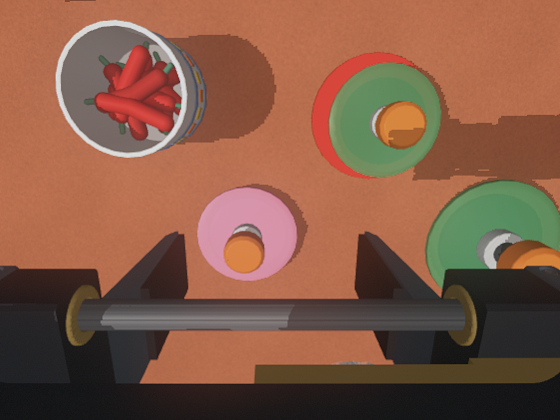

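The wrist view shows the chile canister's rim centred near (125,88) and the lid's head near (404,123) on the green flange over the red holder. The pink lid is at (247,234) and the larger green lid at the right edge. I take two more wrist views, one above each target.

Request:
move_arm(
  plan=[
    {"tx":0,"ty":-3.4,"tz":0,"wx":0,"wy":0,"wz":0},
    {"tx":0,"ty":-3.4,"tz":0,"wx":0,"wy":0,"wz":0},
    {"tx":0,"ty":-3.4,"tz":0,"wx":0,"wy":0,"wz":0},
    {"tx":0,"ty":-3.4,"tz":0,"wx":0,"wy":0,"wz":0},
    {"tx":0,"ty":0,"tz":0,"wx":0,"wy":0,"wz":0},
    {"tx":0,"ty":0,"tz":0,"wx":0,"wy":0,"wz":0},
    {"tx":0,"ty":0,"tz":0,"wx":0,"wy":0,"wz":0},
  ],
)

```text
time_s: 2.75
ee_pos: [417.2, 260.3, 273.9]
ee_rot: [179.9, 0.0, -0.1]
force: [-0.5, -0.0, -0.5]
gripper_width: 91.0
gripper_force: 0.0
```

```bash
python3 - <<'E'
from h import *
import pickle
pickle.dump((grab_frame("wrist"),env.state()),open("w2.pkl","wb"))
E
```

Request:
move_arm(
  plan=[
    {"tx":0,"ty":3.85,"tz":0,"wx":0,"wy":0,"wz":0},
    {"tx":0,"ty":3.85,"tz":0,"wx":0,"wy":0,"wz":0},
    {"tx":0,"ty":3.85,"tz":0,"wx":0,"wy":0,"wz":0},
    {"tx":0,"ty":3.85,"tz":0,"wx":0,"wy":0,"wz":0},
    {"tx":0,"ty":3.85,"tz":0,"wx":0,"wy":0,"wz":0},
    {"tx":0,"ty":3.85,"tz":0,"wx":0,"wy":0,"wz":0},
    {"tx":0,"ty":3.85,"tz":0,"wx":0,"wy":0,"wz":0},
    {"tx":0,"ty":0,"tz":0,"wx":0,"wy":0,"wz":0},
    {"tx":0,"ty":0,"tz":0,"wx":0,"wy":0,"wz":0},
    {"tx":0,"ty":0,"tz":0,"wx":0,"wy":0,"wz":0},
  ],
)

```text
time_s: 3.63
ee_pos: [416.8, -8.1, 274.1]
ee_rot: [-180.0, -0.0, -0.1]
force: [0.2, 0.6, -0.1]
gripper_width: 91.5
gripper_force: 0.0
```

```bash
python3 - <<'E'
from h import *
import pickle
pickle.dump((grab_frame("wrist"),env.state()),open("w3.pkl","wb"))
F=[pickle.load(open(f"w{i}.pkl","rb")) for i in(1,2,3)]
save("w23.png",cv2.resize(np.vstack([F[1][0]["color"][:230],F[2][0]["color"][:230]]),None,fx=1.25,fy=1.25))
for f,s in F:
    im=f["color"]; h=cv2.cvtColor(im,cv2.COLOR_RGB2HSV); print(s["ee_pos"].round(1),s["ee_rot"].round(2))
    H,S,V=[h[...,i].astype(int) for i in range(3)]; S_=S
    for n,m in(("orange",(H>=9)&(H<=19)&(S>185)),("green",(H>45)&(H<85)&(S>60)&(V>50)),("white",(S<40)&(V>190))):
        m=m.astype(np.uint8); m[255:]=0
        for c in cv2.findContours(m,cv2.RETR_EXTERNAL,cv2.CHAIN_APPROX_NONE)[0]:
            if cv2.contourArea(c)>500:
                e=cv2.fitEllipse(c); print(n,cv2.contourArea(c),cv2.boundingRect(c),np.round(e[0],1),np.round(e[1],1),round(e[2]))
f=F[0][0]; h=cv2.cvtColor(f["color"],cv2.COLOR_RGB2HSV)
for p in((404,115),(404,138),(383,124),(380,70),(90,30),(300,30),(123,155),(350,100)): print(p,h[p[1],p[0]])
E
```

```text
[416.8 125.2 273.8] [1.7995e+02 3.0000e-02 0.0000e+00]
green 6484.5 (426, 180, 134, 75) [495.1 220. ] [ 73.9 142.5] 82
green 9065.0 (333, 63, 108, 113) [387.1 118.8] [102.7 112.8] 30
white 13792.5 (56, 20, 131, 138) [120.7  88.4] [124.2 141.5] 146
[417.3 260.2 274. ] [ 1.7995e+02  0.0000e+00 -9.0000e-02]
orange 778.5 (505, 102, 54, 47) [532.5 123. ] [42.8 47.5] 90
green 1151.0 (525, 200, 35, 55) [545.9 235.3] [30.9 60. ] 20
green 6963.0 (442, 63, 113, 114) [496.5 119.2] [ 97.7 118.6] 40
white 13771.0 (203, 21, 130, 137) [267.8  89.3] [129. 136.] 179
[417.   -7.4 274.1] [-1.7998e+02 -2.0000e-02 -0.0000e+00]
green 6412.5 (326, 180, 134, 75) [394.8 222. ] [ 81.8 134.8] 87
green 8522.0 (223, 63, 103, 112) [275.2 118.7] [100.1 108.7] 173
white 516.0 (0, 35, 42, 123) [-24.9  90.1] [114.1 144.9] 138
(404, 115) [ 14 180 214]
(404, 138) [ 12 181 166]
(383, 124) [ 13 184 211]
(380, 70) [ 48  86 140]
(90, 30) [ 21   9 206]
(300, 30) [  9 147 184]
(123, 155) [ 60   2 220]
(350, 100) [ 57  82 143]
```

View pics/w23.png

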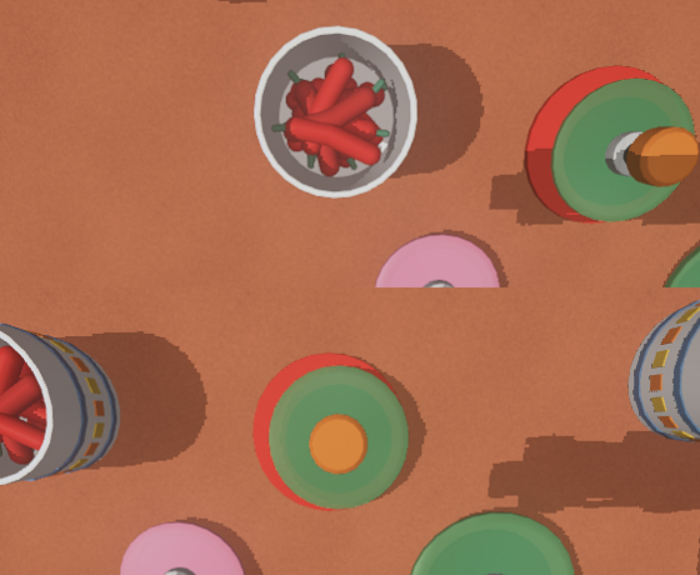

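In the upper half (camera by the canister), the rim is a clear ring centred at (268,89) in the original picture. In the lower half (camera over the lid), the orange head is centred near (270,124) over the green flange (275,119).

```bash
cat >> h.py <<'E'
def mask(im,n):
    h=cv2.cvtColor(im,cv2.COLOR_RGB2HSV); H,S,V=[h[...,i].astype(int) for i in range(3)]
    m={"orange":(H>=10)&(H<=18)&(S>165)&(V>190),"green":(H>45)&(H<85)&(S>60)&(V>50),"white":(S<40)&(V>190),"orangeall":(H>=10)&(H<=18)&(S>165)}[n].astype(np.uint8)
    m[255:]=0; return m
def cont(f,n,near):
    cs=[c for c in cv2.findContours(mask(f["color"],n),cv2.RETR_EXTERNAL,cv2.CHAIN_APPROX_NONE)[0] if cv2.contourArea(c)>300]
    c=min(cs,key=lambda c:np.hypot(*(cv2.fitEllipse(c)[0]-np.array(near)))); return cv2.convexHull(c)[:,0,:]
def circ(f,n,near,z):
    P=np.array([onz(f,p,z)[:2] for p in cont(f,n,near)])
    A=np.c_[2*P,np.ones(len(P))]
    for _ in range(3):
        s=np.linalg.lstsq(A,(P**2).sum(1),rcond=None)[0]; r=np.sqrt(s[2]+s[:2]@s[:2])
        d=np.abs(np.hypot(*(P-s[:2]).T)-r); k=d<max(1.0,2*np.median(d)); P,A=P[k],A[k]
    return np.r_[s[:2],r,d.max()].round(1)
E
python3 - <<'E'
from h import *
import pickle
F=[pickle.load(open(f"w{i}.pkl","rb"))[0] for i in(1,2,3)]
for z in(100,106,110,114): print("rim",z,circ(F[0],"white",(121,88),z),circ(F[1],"white",(268,89),z))
for z in(20,28,36): print("flange",z,circ(F[0],"green",(387,118),z),circ(F[2],"green",(275,119),z))
for z in(80,88,96): print("head",z,circ(F[2],"orange",(270,124),z),circ(F[0],"orange",(402,122),z))
T=pickle.load(open("f0.pkl","rb"))
f=T["top"];print("top cam head",onz(f,(285.5,237.3),88))
E
```

```text
rim 100 [5.069e+02 2.667e+02 6.120e+01 3.000e-01] [5.070e+02 2.627e+02 6.120e+01 3.000e-01]
rim 106 [5.067e+02 2.643e+02 6.010e+01 3.000e-01] [5.068e+02 2.627e+02 6.020e+01 3.000e-01]
rim 110 [5.067e+02 2.626e+02 5.940e+01 3.000e-01] [5.067e+02 2.626e+02 5.950e+01 3.000e-01]
rim 114 [5.066e+02 2.610e+02 5.870e+01 3.000e-01] [5.066e+02 2.626e+02 5.880e+01 3.000e-01]
flange 20 [476.1 -12.1  63.8   1.3] [476.9 -13.3  61.6   1.2]
flange 28 [476.5  -9.5  62.6   1.3] [477.3 -13.2  60.4   1.1]
flange 36 [476.9  -7.   61.4   1.3] [477.7 -13.1  59.2   1.1]
head 80 [475.5  -6.2  22.1   1. ] [475.5  -8.5  22.5   1. ]
head 88 [476.   -6.3  21.6   0.9] [476.   -5.5  22.    1. ]
head 96 [476.5  -6.3  21.2   0.9] [476.5  -2.6  21.5   0.9]
top cam head [475.97198918  -6.27404168  88.        ]
```

Rim: height 110, radius 59.5, centre (506.7, 262.6), and both views agree. Head top: about 87 high, centre (476, -6), and the top camera agrees. The flange mask loses its left edge, so I leave it out. Now I go above the head.

Request:
move_arm(
  plan=[
    {"tx":2.95,"ty":-0.1,"tz":0,"wx":0,"wy":0,"wz":0},
    {"tx":2.95,"ty":0,"tz":0,"wx":0,"wy":0,"wz":0},
    {"tx":0,"ty":0,"tz":4,"wx":0,"wy":0,"wz":0},
    {"tx":0,"ty":0,"tz":4,"wx":0,"wy":0,"wz":0},
    {"tx":0,"ty":0,"tz":4,"wx":0,"wy":0,"wz":0},
    {"tx":0,"ty":0,"tz":3,"wx":0,"wy":0,"wz":0},
    {"tx":0,"ty":0,"tz":0,"wx":0,"wy":0,"wz":0},
    {"tx":0,"ty":0,"tz":0,"wx":0,"wy":0,"wz":0},
    {"tx":0,"ty":0,"tz":0,"wx":0,"wy":0,"wz":0},
  ],
)

```text
time_s: 4.43
ee_pos: [477.9, -5.6, 125.7]
ee_rot: [180.0, -0.2, 0.1]
force: [0.6, 0.3, 0.8]
gripper_width: 91.4
gripper_force: 0.0
```

Request:
move_arm(
  plan=[
    {"tx":0,"ty":0,"tz":2,"wx":0,"wy":0,"wz":0},
    {"tx":0,"ty":0,"tz":1.5,"wx":0,"wy":0,"wz":0},
    {"tx":0,"ty":0,"tz":1.2,"wx":0,"wy":0,"wz":0},
    {"tx":0,"ty":0,"tz":1,"wx":0,"wy":0,"wz":0},
    {"tx":0,"ty":0,"tz":1,"wx":0,"wy":0,"wz":0},
    {"tx":0,"ty":0,"tz":0,"wx":0,"wy":0,"wz":0},
    {"tx":0,"ty":0,"tz":0,"wx":0,"wy":0,"wz":0},
  ],
)

```text
time_s: 5.02
ee_pos: [477.9, -6.2, 58.7]
ee_rot: [180.0, -0.2, 0.1]
force: [0.4, 0.6, 0.0]
gripper_width: 91.3
gripper_force: 0.0
```

Request:
move_arm(
  plan=[
    {"tx":0,"ty":0,"tz":0,"wx":0,"wy":0,"wz":0},
    {"tx":0,"ty":0,"tz":0,"wx":0,"wy":0,"wz":0},
    {"tx":0,"ty":0,"tz":0,"wx":0,"wy":0,"wz":0},
    {"tx":0,"ty":0,"tz":0,"wx":0,"wy":0,"wz":0},
    {"tx":0,"ty":0,"tz":0,"wx":0,"wy":0,"wz":0},
    {"tx":0,"ty":0,"tz":0,"wx":0,"wy":0,"wz":0},
    {"tx":0,"ty":0,"tz":0,"wx":0,"wy":0,"wz":0},
    {"tx":0,"ty":0,"tz":0,"wx":0,"wy":0,"wz":0},
  ],
  gripper=4,
  force=25,
)

```text
time_s: 5.68
ee_pos: [476.4, -6.6, 57.0]
ee_rot: [180.0, -0.0, 0.1]
force: [-0.7, -0.7, 1.8]
gripper_width: 47.4
gripper_force: 25.0
```

Request:
move_arm(
  plan=[
    {"tx":0,"ty":0,"tz":-0.5,"wx":0,"wy":0,"wz":0},
    {"tx":0,"ty":0,"tz":-1,"wx":0,"wy":0,"wz":0},
    {"tx":0,"ty":0,"tz":-1.5,"wx":0,"wy":0,"wz":0},
    {"tx":0,"ty":0,"tz":-2,"wx":0,"wy":0,"wz":0},
    {"tx":0,"ty":0,"tz":-2.5,"wx":0,"wy":0,"wz":0},
    {"tx":0,"ty":0,"tz":-2.5,"wx":0,"wy":0,"wz":0},
    {"tx":0,"ty":0,"tz":-2.5,"wx":0,"wy":0,"wz":0},
    {"tx":0,"ty":0,"tz":-1.5,"wx":0,"wy":0,"wz":0},
    {"tx":0,"ty":0,"tz":-1,"wx":0,"wy":0,"wz":0},
    {"tx":0,"ty":0,"tz":0,"wx":0,"wy":0,"wz":0},
  ],
)

```text
time_s: 6.52
ee_pos: [477.0, -6.3, 208.5]
ee_rot: [-180.0, -0.2, 0.0]
force: [1.1, 0.4, -5.4]
gripper_width: 47.2
gripper_force: 25.0
```

Request:
move_arm(
  plan=[
    {"tx":0.1,"ty":-1,"tz":0,"wx":0,"wy":0,"wz":0},
    {"tx":0.2,"ty":-2,"tz":0,"wx":0,"wy":0,"wz":0},
    {"tx":0.35,"ty":-3,"tz":0,"wx":0,"wy":0,"wz":0},
    {"tx":0.35,"ty":-3,"tz":0,"wx":0,"wy":0,"wz":0},
    {"tx":0.35,"ty":-3,"tz":0,"wx":0,"wy":0,"wz":0},
    {"tx":0.35,"ty":-3,"tz":0,"wx":0,"wy":0,"wz":0},
    {"tx":0.35,"ty":-3,"tz":0,"wx":0,"wy":0,"wz":0},
    {"tx":0.35,"ty":-3,"tz":0,"wx":0,"wy":0,"wz":0},
    {"tx":0.35,"ty":-3,"tz":0,"wx":0,"wy":0,"wz":0},
    {"tx":0.2,"ty":-1.8,"tz":0,"wx":0,"wy":0,"wz":0},
    {"tx":0.1,"ty":-1.1,"tz":0,"wx":0,"wy":0,"wz":0},
    {"tx":0,"ty":0,"tz":0,"wx":0,"wy":0,"wz":0},
  ],
)

```text
time_s: 7.52
ee_pos: [505.7, 264.9, 204.8]
ee_rot: [180.0, 0.2, 0.2]
force: [0.5, -0.8, -3.9]
gripper_width: 47.4
gripper_force: 25.0
```

```bash
python3 - <<'E'
from h import *
import pickle
a=[];
for i in range(4):
    w=grab_frame("wrist"); s=env.state(); a.append(np.r_[s["ee_pos"],s["ee_rot"],s["force"]])
print(np.array(a).round(1)); t=grab_frame("top"); sc=grab_frame("scene")
pickle.dump((w,t,sc),open("g.pkl","wb"))
A=cv2.resize(w["color"],(400,300));B=cv2.resize(sc["color"][100:340,200:520],(400,300))
save("g.png",np.hstack([A,B]))
E
```

```text
[[ 5.056e+02  2.630e+02  2.052e+02  1.799e+02  2.000e-01  1.000e-01
  -0.000e+00 -6.000e-01 -4.900e+00]
 [ 5.057e+02  2.620e+02  2.056e+02  1.799e+02  2.000e-01  1.000e-01
   7.000e-01 -1.000e-01 -4.800e+00]
 [ 5.059e+02  2.615e+02  2.060e+02  1.799e+02  1.000e-01  0.000e+00
  -4.000e-01 -8.000e-01 -4.900e+00]
 [ 5.061e+02  2.614e+02  2.064e+02  1.799e+02  1.000e-01 -0.000e+00
  -1.000e-01 -1.000e-01 -3.500e+00]]
```

View pics/g.png

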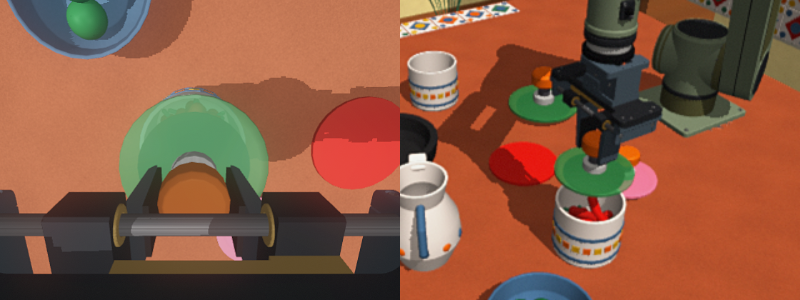

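The lid hangs level in the gripper (wrist 195,160 in the left half), above the chile canister (right half 590,225). Before lowering I check the flange's centre in the hand.

```bash
python3 - <<'E'
from h import *
import pickle
w,t,sc=pickle.load(open("g.pkl","rb"))
c=max(cv2.findContours(mask(w["color"],"green"),cv2.RETR_EXTERNAL,cv2.CHAIN_APPROX_NONE)[0],key=cv2.contourArea)[:,0,:]
print(c.min(0),c.max(0))
from scipy.optimize import least_squares
up=c[(c[:,1]<225)]
hull=cv2.convexHull(up)[:,0,:]; hull=hull[hull[:,1]<222]
for z in(168,176):
    P=np.array([onz(w,p,z)[:2] for p in hull])
    r=least_squares(lambda v:np.hypot(*(P-v[:2]).T)-v[2],[506,262,66],loss="soft_l1"); print(z,r.x.round(1),np.abs(r.fun).max().round(1))
    r=least_squares(lambda v:np.hypot(*(P-v[:2]).T)-66,[506,262],loss="soft_l1"); print("  r=66",r.x.round(1))
s=env.state();print(s["ee_pos"],s["ee_rot"])
E
```

```text
[167 132] [374 254]
168 [503.5 261.1  67. ] 0.2
  r=66 [504.8 261.2]
176 [506.7 261.1  64.5] 0.2
  r=66 [504.9 261. ]
[506.51184169 261.42457618 206.92327438] [ 1.79966765e+02  1.44781859e-02 -4.18656045e-02]
```

The lid's centre is at (505, 261), which needs 1.5 mm in x and in y. I correct that, then lower.

Request:
move_arm(
  plan=[
    {"tx":0.15,"ty":-0.15,"tz":0.5,"wx":0,"wy":0,"wz":0},
    {"tx":0,"ty":0,"tz":0.7,"wx":0,"wy":0,"wz":0},
    {"tx":0,"ty":0,"tz":0.7,"wx":0,"wy":0,"wz":0},
    {"tx":0,"ty":0,"tz":0.7,"wx":0,"wy":0,"wz":0},
    {"tx":0,"ty":0,"tz":0.7,"wx":0,"wy":0,"wz":0},
    {"tx":0,"ty":0,"tz":0.5,"wx":0,"wy":0,"wz":0},
    {"tx":0,"ty":0,"tz":0.4,"wx":0,"wy":0,"wz":0},
    {"tx":0,"ty":0,"tz":0,"wx":0,"wy":0,"wz":0},
    {"tx":0,"ty":0,"tz":0,"wx":0,"wy":0,"wz":0},
    {"tx":0,"ty":0,"tz":0,"wx":0,"wy":0,"wz":0},
  ],
)

```text
time_s: 8.65
ee_pos: [508.4, 264.4, 165.2]
ee_rot: [-180.0, -0.0, 0.0]
force: [0.7, 1.2, -3.8]
gripper_width: 47.5
gripper_force: 25.0
```

Request:
move_arm(
  plan=[
    {"tx":0,"ty":0,"tz":0.2,"wx":0,"wy":0,"wz":0},
    {"tx":0,"ty":0,"tz":0.2,"wx":0,"wy":0,"wz":0},
    {"tx":0,"ty":0,"tz":0.2,"wx":0,"wy":0,"wz":0},
    {"tx":0,"ty":0,"tz":0.2,"wx":0,"wy":0,"wz":0},
    {"tx":0,"ty":0,"tz":0.2,"wx":0,"wy":0,"wz":0},
    {"tx":0,"ty":0,"tz":0,"wx":0,"wy":0,"wz":0},
    {"tx":0,"ty":0,"tz":0,"wx":0,"wy":0,"wz":0},
    {"tx":0,"ty":0,"tz":0,"wx":0,"wy":0,"wz":0},
    {"tx":0,"ty":0,"tz":0,"wx":0,"wy":0,"wz":0},
  ],
)

```text
time_s: 9.4
ee_pos: [508.2, 264.2, 155.0]
ee_rot: [-180.0, -0.0, 0.0]
force: [0.1, -0.4, -4.3]
gripper_width: 47.3
gripper_force: 25.0
```

Request:
move_arm(
  plan=[
    {"tx":0,"ty":0,"tz":0.1,"wx":0,"wy":0,"wz":0},
    {"tx":0,"ty":0,"tz":0.1,"wx":0,"wy":0,"wz":0},
    {"tx":0,"ty":0,"tz":0.1,"wx":0,"wy":0,"wz":0},
    {"tx":0,"ty":0,"tz":0,"wx":0,"wy":0,"wz":0},
    {"tx":0,"ty":0,"tz":0,"wx":0,"wy":0,"wz":0},
    {"tx":0,"ty":0,"tz":0,"wx":0,"wy":0,"wz":0},
    {"tx":0,"ty":0,"tz":0,"wx":0,"wy":0,"wz":0},
  ],
)

```text
time_s: 9.98
ee_pos: [508.2, 264.2, 151.9]
ee_rot: [180.0, -0.0, 0.0]
force: [0.2, -0.3, -3.6]
gripper_width: 47.2
gripper_force: 25.0
```

Request:
move_arm(
  plan=[
    {"tx":0,"ty":0.05,"tz":0.1,"wx":0,"wy":0,"wz":0},
    {"tx":0,"ty":0.05,"tz":0.1,"wx":0,"wy":0,"wz":0},
    {"tx":0,"ty":0,"tz":0.1,"wx":0,"wy":0,"wz":0},
    {"tx":0,"ty":0,"tz":0,"wx":0,"wy":0,"wz":0},
    {"tx":0,"ty":0,"tz":0,"wx":0,"wy":0,"wz":0},
    {"tx":0,"ty":0,"tz":0,"wx":0,"wy":0,"wz":0},
    {"tx":0,"ty":0,"tz":0,"wx":0,"wy":0,"wz":0},
  ],
)

```text
time_s: 10.57
ee_pos: [508.1, 263.2, 149.0]
ee_rot: [180.0, -0.0, 0.0]
force: [0.4, 0.1, -3.8]
gripper_width: 47.1
gripper_force: 25.0
```

Request:
move_arm(
  plan=[
    {"tx":0,"ty":0,"tz":0.1,"wx":0,"wy":0,"wz":0},
    {"tx":0,"ty":0,"tz":0.1,"wx":0,"wy":0,"wz":0},
    {"tx":0,"ty":0,"tz":0,"wx":0,"wy":0,"wz":0},
    {"tx":0,"ty":0,"tz":0,"wx":0,"wy":0,"wz":0},
    {"tx":0,"ty":0,"tz":0,"wx":0,"wy":0,"wz":0},
    {"tx":0,"ty":0,"tz":0,"wx":0,"wy":0,"wz":0},
  ],
)

```text
time_s: 11.07
ee_pos: [508.2, 263.2, 147.1]
ee_rot: [-180.0, -0.0, 0.0]
force: [-0.7, 0.9, -2.5]
gripper_width: 47.1
gripper_force: 25.0
```

Request:
move_arm(
  plan=[
    {"tx":0,"ty":0,"tz":0.1,"wx":0,"wy":0,"wz":0},
    {"tx":0,"ty":0,"tz":0,"wx":0,"wy":0,"wz":0},
    {"tx":0,"ty":0,"tz":0,"wx":0,"wy":0,"wz":0},
    {"tx":0,"ty":0,"tz":0,"wx":0,"wy":0,"wz":0},
    {"tx":0,"ty":0,"tz":0,"wx":0,"wy":0,"wz":0},
  ],
)

```text
time_s: 11.48
ee_pos: [508.3, 263.2, 146.4]
ee_rot: [-180.0, -0.0, 0.0]
force: [-1.7, -0.8, 2.4]
gripper_width: 47.4
gripper_force: 25.0
```

```bash
python3 -c "
from h import *
for i in range(4): grab_frame('wrist'); s=env.state(); print(s['force'].round(1),s['ee_pos'].round(1),s['time_s'])"
```

```text
[-2.4  0.1  3.4] [508.3 263.3 146.3] 11.5333
[-1.8 -0.9  3.5] [508.3 263.3 146.2] 11.5833
[-1.2 -0.   3.6] [508.2 263.3 146.1] 11.6333
[-0.7 -1.4  3.8] [508.3 263.2 146.1] 11.6833
```

Contact: the force went from -4 to about +3.6 N and the height matches the seated lid. I release, rise and look.

Request:
move_arm(
  plan=[
    {"tx":0,"ty":0,"tz":0,"wx":0,"wy":0,"wz":0},
    {"tx":0,"ty":0,"tz":0,"wx":0,"wy":0,"wz":0},
    {"tx":0,"ty":0,"tz":0,"wx":0,"wy":0,"wz":0},
    {"tx":0,"ty":0,"tz":0,"wx":0,"wy":0,"wz":0},
    {"tx":0,"ty":0,"tz":0,"wx":0,"wy":0,"wz":0},
    {"tx":0,"ty":0,"tz":0,"wx":0,"wy":0,"wz":0},
    {"tx":0,"ty":0,"tz":-1,"wx":0,"wy":0,"wz":0},
    {"tx":0,"ty":0,"tz":-2,"wx":0,"wy":0,"wz":0},
    {"tx":0,"ty":0,"tz":-3,"wx":0,"wy":0,"wz":0},
    {"tx":0,"ty":0,"tz":-3,"wx":0,"wy":0,"wz":0},
  ],
  gripper=9.1,
)

```text
time_s: 12.52
ee_pos: [507.7, 263.0, 237.1]
ee_rot: [180.0, 0.1, 0.0]
force: [0.8, 0.6, 0.1]
gripper_width: 90.9
gripper_force: 0.0
```

Request:
move_arm(
  plan=[
    {"tx":-3,"ty":0,"tz":-3,"wx":0,"wy":0,"wz":0},
    {"tx":-3,"ty":0,"tz":-3,"wx":0,"wy":0,"wz":0},
    {"tx":-3,"ty":0,"tz":-1,"wx":0,"wy":0,"wz":0},
    {"tx":0,"ty":0,"tz":0,"wx":0,"wy":0,"wz":0},
    {"tx":0,"ty":0,"tz":0,"wx":0,"wy":0,"wz":0},
    {"tx":0,"ty":0,"tz":0,"wx":0,"wy":0,"wz":0},
    {"tx":0,"ty":0,"tz":0,"wx":0,"wy":0,"wz":0},
  ],
  gripper=0,
)

```text
time_s: 13.1
ee_pos: [419.7, 263.0, 304.1]
ee_rot: [179.9, 0.1, 0.0]
force: [-0.1, 0.9, -0.7]
gripper_width: 47.4
gripper_force: 0.0
```

```bash
python3 - <<'E'
from h import *
import pickle
w=grab_frame("wrist");sc=grab_frame("scene");t=grab_frame("top");s=env.state();print(s["ee_pos"],s["ee_rot"],s["force"])
pickle.dump((w,t,sc),open("g2.pkl","wb"))
save("g2.png",np.hstack([cv2.resize(w["color"],(400,300)),cv2.resize(sc["color"][180:330,270:470],(400,300))]))
for z in(170,178,186):
    print("head",z,circ(w,"orange",(280,120),z))
for z in(110,118): print("flange",z,circ(w,"green",(280,110),z))
E
```

```text
[419.72520288 262.96287387 303.8150137 ] [1.79933008e+02 9.23294438e-02 5.96311267e-03] [-0.44913637 -0.20804084 -0.04074747]
head 170 [508.  264.6  22.6   1. ]
head 178 [507.9 264.6  22.    0.9]
head 186 [507.7 264.5  21.4   0.9]
flange 110 [5.080e+02 2.629e+02 6.590e+01 5.000e-01]
flange 118 [5.078e+02 2.629e+02 6.440e+01 5.000e-01]
```

View pics/g2.png

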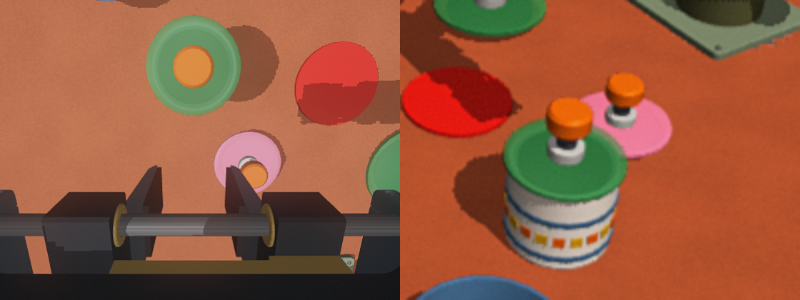

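The lid is seated flat on the chile canister (wrist 193,65; scene crop 565,165), head up at (508, 264). I close the fingers and go above the head.

Request:
move_arm(
  plan=[
    {"tx":3,"ty":-0.05,"tz":1.5,"wx":0,"wy":0,"wz":0},
    {"tx":3,"ty":-0.05,"tz":3,"wx":0,"wy":0,"wz":0},
    {"tx":2.8,"ty":0,"tz":3,"wx":0,"wy":0,"wz":0},
    {"tx":0,"ty":0,"tz":2,"wx":0,"wy":0,"wz":0},
    {"tx":0,"ty":0,"tz":1,"wx":0,"wy":0,"wz":0},
    {"tx":0,"ty":0,"tz":0.6,"wx":0,"wy":0,"wz":0},
    {"tx":0,"ty":0,"tz":0,"wx":0,"wy":0,"wz":0},
    {"tx":0,"ty":0,"tz":0,"wx":0,"wy":0,"wz":0},
    {"tx":0,"ty":0,"tz":0,"wx":0,"wy":0,"wz":0},
    {"tx":0,"ty":0,"tz":0,"wx":0,"wy":0,"wz":0},
  ],
)

```text
time_s: 14.08
ee_pos: [507.0, 264.7, 196.2]
ee_rot: [-179.9, -0.2, 0.1]
force: [-0.5, -0.4, -0.1]
gripper_width: 0.4
gripper_force: 0.0
```

Request:
move_arm(
  plan=[
    {"tx":0,"ty":0,"tz":0.2,"wx":0,"wy":0,"wz":0},
    {"tx":0,"ty":0,"tz":0.2,"wx":0,"wy":0,"wz":0},
    {"tx":0,"ty":0,"tz":0.2,"wx":0,"wy":0,"wz":0},
    {"tx":0,"ty":0,"tz":0.2,"wx":0,"wy":0,"wz":0},
    {"tx":0,"ty":0,"tz":0.2,"wx":0,"wy":0,"wz":0},
    {"tx":0,"ty":0,"tz":0.1,"wx":0,"wy":0,"wz":0},
    {"tx":0,"ty":0,"tz":0.1,"wx":0,"wy":0,"wz":0},
    {"tx":0,"ty":0,"tz":0.1,"wx":0,"wy":0,"wz":0},
    {"tx":0,"ty":0,"tz":0.1,"wx":0,"wy":0,"wz":0},
    {"tx":0,"ty":0,"tz":0.1,"wx":0,"wy":0,"wz":0},
    {"tx":0,"ty":0,"tz":0.1,"wx":0,"wy":0,"wz":0},
  ],
)

```text
time_s: 15.0
ee_pos: [506.7, 264.2, 178.3]
ee_rot: [180.0, -0.0, 0.0]
force: [-0.3, -0.9, 1.8]
gripper_width: 0.2
gripper_force: 0.3
```

Request:
move_arm(
  plan=[
    {"tx":0,"ty":0,"tz":0.1,"wx":0,"wy":0,"wz":0},
    {"tx":0,"ty":0,"tz":0.1,"wx":0,"wy":0,"wz":0},
    {"tx":0,"ty":0,"tz":0.1,"wx":0,"wy":0,"wz":0},
    {"tx":0,"ty":0,"tz":0.1,"wx":0,"wy":0,"wz":0},
    {"tx":0,"ty":0,"tz":0.1,"wx":0,"wy":0,"wz":0},
    {"tx":0,"ty":0,"tz":0.1,"wx":0,"wy":0,"wz":0},
    {"tx":0,"ty":0,"tz":0.1,"wx":0,"wy":0,"wz":0},
    {"tx":0,"ty":0,"tz":0.1,"wx":0,"wy":0,"wz":0},
    {"tx":0,"ty":0,"tz":0.1,"wx":0,"wy":0,"wz":0},
    {"tx":0,"ty":0,"tz":0.1,"wx":0,"wy":0,"wz":0},
  ],
)

```text
time_s: 15.83
ee_pos: [506.7, 264.2, 168.6]
ee_rot: [-180.0, -0.0, 0.0]
force: [-1.0, -0.6, 5.8]
gripper_width: 0.7
gripper_force: 3.0
```

Request:
move_arm(
  plan=[
    {"tx":0,"ty":0,"tz":0.1,"wx":0,"wy":0,"wz":0},
    {"tx":0,"ty":0,"tz":0.1,"wx":0,"wy":0,"wz":0},
    {"tx":0,"ty":0,"tz":0.1,"wx":0,"wy":0,"wz":0},
    {"tx":0,"ty":0,"tz":0.1,"wx":0,"wy":0,"wz":0},
    {"tx":0,"ty":0,"tz":0.1,"wx":0,"wy":0,"wz":0},
    {"tx":0,"ty":0,"tz":0.1,"wx":0,"wy":0,"wz":0},
    {"tx":0,"ty":0,"tz":0.1,"wx":0,"wy":0,"wz":0},
    {"tx":0,"ty":0,"tz":0.08,"wx":0,"wy":0,"wz":0},
    {"tx":0,"ty":0,"tz":0.08,"wx":0,"wy":0,"wz":0},
    {"tx":0,"ty":0,"tz":0.05,"wx":0,"wy":0,"wz":0},
    {"tx":0,"ty":0,"tz":0.05,"wx":0,"wy":0,"wz":0},
  ],
)

```text
time_s: 16.75
ee_pos: [506.7, 264.2, 159.6]
ee_rot: [-180.0, -0.0, 0.0]
force: [-1.9, -1.1, 8.7]
gripper_width: -0.0
gripper_force: 4.3
```

Request:
move_arm(
  plan=[
    {"tx":0,"ty":0,"tz":0.05,"wx":0,"wy":0,"wz":0},
    {"tx":0,"ty":0,"tz":0.05,"wx":0,"wy":0,"wz":0},
    {"tx":0,"ty":0,"tz":0,"wx":0,"wy":0,"wz":0},
  ],
)

```text
time_s: 17.0
ee_pos: [506.7, 264.2, 158.6]
ee_rot: [-180.0, -0.0, 0.0]
force: [-2.2, -1.8, 9.1]
gripper_width: 0.4
gripper_force: 4.5
```

Request:
move_arm(
  plan=[
    {"tx":0,"ty":0,"tz":0.05,"wx":0,"wy":0,"wz":0},
    {"tx":0,"ty":0,"tz":0.05,"wx":0,"wy":0,"wz":0},
    {"tx":0,"ty":0,"tz":0,"wx":0,"wy":0,"wz":0},
    {"tx":0,"ty":0,"tz":0,"wx":0,"wy":0,"wz":0},
  ],
)

```text
time_s: 17.33
ee_pos: [506.8, 264.2, 158.2]
ee_rot: [-180.0, -0.1, 0.0]
force: [-2.4, -2.6, 12.2]
gripper_width: 0.0
gripper_force: 5.8
```

Request:
move_arm(
  plan=[
    {"tx":0,"ty":0,"tz":0.05,"wx":0,"wy":0,"wz":0},
    {"tx":0,"ty":0,"tz":0,"wx":0,"wy":0,"wz":0},
    {"tx":0,"ty":0,"tz":0,"wx":0,"wy":0,"wz":0},
    {"tx":0,"ty":0,"tz":0,"wx":0,"wy":0,"wz":0},
    {"tx":0,"ty":0,"tz":0,"wx":0,"wy":0,"wz":0},
    {"tx":0,"ty":0,"tz":0,"wx":0,"wy":0,"wz":0},
    {"tx":0,"ty":0,"tz":0,"wx":0,"wy":0,"wz":0},
    {"tx":0,"ty":0,"tz":0,"wx":0,"wy":0,"wz":0},
    {"tx":0,"ty":0,"tz":0,"wx":0,"wy":0,"wz":0},
    {"tx":0,"ty":0,"tz":0,"wx":0,"wy":0,"wz":0},
    {"tx":0,"ty":0,"tz":0,"wx":0,"wy":0,"wz":0},
  ],
)

```text
time_s: 18.25
ee_pos: [506.8, 264.2, 158.2]
ee_rot: [-180.0, -0.1, 0.0]
force: [-2.8, -0.6, 13.2]
gripper_width: 0.2
gripper_force: 6.9
```

The head is at its stop: 20 mm below contact, with the force above the spring's and no further motion. I let it rise, then do the second stroke.

Request:
move_arm(
  plan=[
    {"tx":0,"ty":0,"tz":-0.2,"wx":0,"wy":0,"wz":0},
    {"tx":0,"ty":0,"tz":-0.2,"wx":0,"wy":0,"wz":0},
    {"tx":0,"ty":0,"tz":-0.2,"wx":0,"wy":0,"wz":0},
    {"tx":0,"ty":0,"tz":-0.3,"wx":0,"wy":0,"wz":0},
    {"tx":0,"ty":0,"tz":-0.3,"wx":0,"wy":0,"wz":0},
    {"tx":0,"ty":0,"tz":-0.3,"wx":0,"wy":0,"wz":0},
    {"tx":0,"ty":0,"tz":-0.3,"wx":0,"wy":0,"wz":0},
    {"tx":0,"ty":0,"tz":-0.3,"wx":0,"wy":0,"wz":0},
    {"tx":0,"ty":0,"tz":-0.4,"wx":0,"wy":0,"wz":0},
    {"tx":0,"ty":0,"tz":-0.5,"wx":0,"wy":0,"wz":0},
    {"tx":0,"ty":0,"tz":0,"wx":0,"wy":0,"wz":0},
    {"tx":0,"ty":0,"tz":0,"wx":0,"wy":0,"wz":0},
  ],
)

```text
time_s: 19.25
ee_pos: [506.7, 264.2, 186.1]
ee_rot: [180.0, -0.0, 0.0]
force: [-1.3, -0.0, -0.2]
gripper_width: 0.5
gripper_force: 0.0
```

Request:
move_arm(
  plan=[
    {"tx":0,"ty":0,"tz":0,"wx":0,"wy":0,"wz":0},
    {"tx":0,"ty":0,"tz":0,"wx":0,"wy":0,"wz":0},
    {"tx":0,"ty":0,"tz":0,"wx":0,"wy":0,"wz":0},
    {"tx":0,"ty":0,"tz":0,"wx":0,"wy":0,"wz":0},
    {"tx":0,"ty":0,"tz":0,"wx":0,"wy":0,"wz":0},
    {"tx":0,"ty":0,"tz":0,"wx":0,"wy":0,"wz":0},
  ],
)

```text
time_s: 19.75
ee_pos: [506.6, 264.2, 186.2]
ee_rot: [180.0, 0.0, 0.0]
force: [0.3, 0.2, 0.6]
gripper_width: 0.4
gripper_force: 0.0
```

```bash
python3 - <<'E'
from h import *
s0=grab_frame("scene");s=env.state();print(s["ee_pos"],s["force"],s["time_s"])
save("g3.png",cv2.resize(s0["color"][180:330,270:470],(600,450)))
E
```

```text
[506.64957591 264.16357523 186.23168549] [-0.72040646 -0.09079443  0.37724271] 19.8
```

View pics/g3.png

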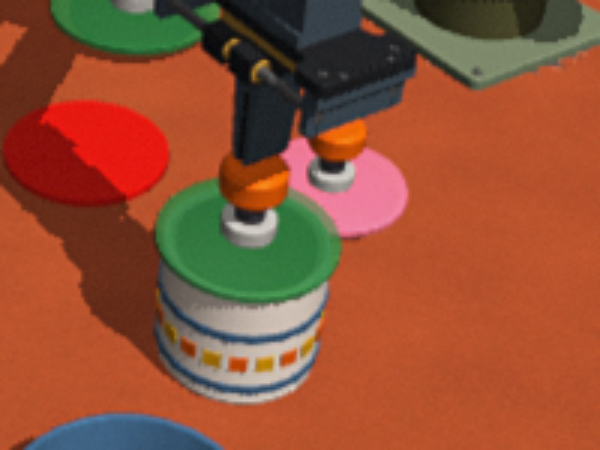

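The head is back up (253,180 in the crop), the lid is level on the canister, and the fingers are clear above it. Second stroke.

Request:
move_arm(
  plan=[
    {"tx":0,"ty":0,"tz":0.2,"wx":0,"wy":0,"wz":0},
    {"tx":0,"ty":0,"tz":0.2,"wx":0,"wy":0,"wz":0},
    {"tx":0,"ty":0,"tz":0.1,"wx":0,"wy":0,"wz":0},
    {"tx":0,"ty":0,"tz":0.1,"wx":0,"wy":0,"wz":0},
    {"tx":0,"ty":0,"tz":0.1,"wx":0,"wy":0,"wz":0},
    {"tx":0,"ty":0,"tz":0.1,"wx":0,"wy":0,"wz":0},
    {"tx":0,"ty":0,"tz":0.1,"wx":0,"wy":0,"wz":0},
    {"tx":0,"ty":0,"tz":0.1,"wx":0,"wy":0,"wz":0},
    {"tx":0,"ty":0,"tz":0.1,"wx":0,"wy":0,"wz":0},
    {"tx":0,"ty":0,"tz":0.1,"wx":0,"wy":0,"wz":0},
    {"tx":0,"ty":0,"tz":0.1,"wx":0,"wy":0,"wz":0},
    {"tx":0,"ty":0,"tz":0.1,"wx":0,"wy":0,"wz":0},
  ],
)

```text
time_s: 20.8
ee_pos: [506.7, 264.2, 172.5]
ee_rot: [-180.0, -0.0, 0.0]
force: [-1.3, -0.8, 4.8]
gripper_width: 0.5
gripper_force: 2.4
```

Request:
move_arm(
  plan=[
    {"tx":0,"ty":0,"tz":0.1,"wx":0,"wy":0,"wz":0},
    {"tx":0,"ty":0,"tz":0.1,"wx":0,"wy":0,"wz":0},
    {"tx":0,"ty":0,"tz":0.1,"wx":0,"wy":0,"wz":0},
    {"tx":0,"ty":0,"tz":0.1,"wx":0,"wy":0,"wz":0},
    {"tx":0,"ty":0,"tz":0.1,"wx":0,"wy":0,"wz":0},
    {"tx":0,"ty":0,"tz":0.1,"wx":0,"wy":0,"wz":0},
    {"tx":0,"ty":0,"tz":0.1,"wx":0,"wy":0,"wz":0},
    {"tx":0,"ty":0,"tz":0.1,"wx":0,"wy":0,"wz":0},
    {"tx":0,"ty":0,"tz":0.1,"wx":0,"wy":0,"wz":0},
    {"tx":0,"ty":0,"tz":0.1,"wx":0,"wy":0,"wz":0},
    {"tx":0,"ty":0,"tz":0.1,"wx":0,"wy":0,"wz":0},
    {"tx":0,"ty":0,"tz":0.1,"wx":0,"wy":0,"wz":0},
  ],
)

```text
time_s: 21.8
ee_pos: [506.7, 264.2, 161.0]
ee_rot: [-180.0, -0.0, 0.0]
force: [-0.9, -1.4, 9.1]
gripper_width: 0.4
gripper_force: 4.1
```

Request:
move_arm(
  plan=[
    {"tx":0,"ty":0,"tz":0.08,"wx":0,"wy":0,"wz":0},
    {"tx":0,"ty":0,"tz":0.06,"wx":0,"wy":0,"wz":0},
    {"tx":0,"ty":0,"tz":0.06,"wx":0,"wy":0,"wz":0},
    {"tx":0,"ty":0,"tz":0,"wx":0,"wy":0,"wz":0},
    {"tx":0,"ty":0,"tz":0,"wx":0,"wy":0,"wz":0},
    {"tx":0,"ty":0,"tz":0,"wx":0,"wy":0,"wz":0},
  ],
)

```text
time_s: 22.3
ee_pos: [506.7, 264.2, 159.2]
ee_rot: [-180.0, -0.0, 0.0]
force: [-2.3, -0.9, 8.1]
gripper_width: 0.1
gripper_force: 4.4
```

Request:
move_arm(
  plan=[
    {"tx":0,"ty":0,"tz":0.05,"wx":0,"wy":0,"wz":0},
    {"tx":0,"ty":0,"tz":0.05,"wx":0,"wy":0,"wz":0},
    {"tx":0,"ty":0,"tz":0.05,"wx":0,"wy":0,"wz":0},
    {"tx":0,"ty":0,"tz":0,"wx":0,"wy":0,"wz":0},
  ],
)

```text
time_s: 22.63
ee_pos: [506.7, 264.2, 158.2]
ee_rot: [-180.0, -0.1, 0.0]
force: [-3.6, -1.5, 11.7]
gripper_width: 0.6
gripper_force: 5.9
```

Request:
move_arm(
  plan=[
    {"tx":0,"ty":0,"tz":0.05,"wx":0,"wy":0,"wz":0},
    {"tx":0,"ty":0,"tz":0,"wx":0,"wy":0,"wz":0},
    {"tx":0,"ty":0,"tz":0,"wx":0,"wy":0,"wz":0},
    {"tx":0,"ty":0,"tz":0,"wx":0,"wy":0,"wz":0},
    {"tx":0,"ty":0,"tz":0,"wx":0,"wy":0,"wz":0},
    {"tx":0,"ty":0,"tz":0,"wx":0,"wy":0,"wz":0},
    {"tx":0,"ty":0,"tz":0,"wx":0,"wy":0,"wz":0},
    {"tx":0,"ty":0,"tz":0,"wx":0,"wy":0,"wz":0},
    {"tx":0,"ty":0,"tz":0,"wx":0,"wy":0,"wz":0},
    {"tx":0,"ty":0,"tz":0,"wx":0,"wy":0,"wz":0},
    {"tx":0,"ty":0,"tz":0,"wx":0,"wy":0,"wz":0},
  ],
)

```text
time_s: 23.55
ee_pos: [506.7, 264.2, 158.2]
ee_rot: [-180.0, -0.1, 0.0]
force: [-2.5, -1.3, 13.4]
gripper_width: 0.2
gripper_force: 7.0
```

At the stop again, same height and force. I release and rise clear.

Request:
move_arm(
  plan=[
    {"tx":0,"ty":0,"tz":-0.2,"wx":0,"wy":0,"wz":0},
    {"tx":0,"ty":0,"tz":-0.2,"wx":0,"wy":0,"wz":0},
    {"tx":0,"ty":0,"tz":-0.2,"wx":0,"wy":0,"wz":0},
    {"tx":0,"ty":0,"tz":-0.3,"wx":0,"wy":0,"wz":0},
    {"tx":0,"ty":0,"tz":-0.3,"wx":0,"wy":0,"wz":0},
    {"tx":0,"ty":0,"tz":-0.3,"wx":0,"wy":0,"wz":0},
    {"tx":0,"ty":0,"tz":-0.3,"wx":0,"wy":0,"wz":0},
    {"tx":0,"ty":0,"tz":-0.4,"wx":0,"wy":0,"wz":0},
    {"tx":0,"ty":0,"tz":-1,"wx":0,"wy":0,"wz":0},
    {"tx":0,"ty":0,"tz":-2.5,"wx":0,"wy":0,"wz":0},
    {"tx":0,"ty":0,"tz":-3,"wx":0,"wy":0,"wz":0},
    {"tx":0,"ty":0,"tz":-3,"wx":0,"wy":0,"wz":0},
  ],
)

```text
time_s: 24.55
ee_pos: [506.4, 264.0, 273.8]
ee_rot: [180.0, 0.1, 0.0]
force: [1.2, 0.3, -0.0]
gripper_width: 0.5
gripper_force: 0.0
```

Request:
move_arm(
  plan=[
    {"tx":-3,"ty":0,"tz":-1,"wx":0,"wy":0,"wz":0},
    {"tx":-3,"ty":0,"tz":0,"wx":0,"wy":0,"wz":0},
    {"tx":-3,"ty":0,"tz":0,"wx":0,"wy":0,"wz":0},
    {"tx":0,"ty":0,"tz":0,"wx":0,"wy":0,"wz":0},
    {"tx":0,"ty":0,"tz":0,"wx":0,"wy":0,"wz":0},
    {"tx":0,"ty":0,"tz":0,"wx":0,"wy":0,"wz":0},
  ],
)

```text
time_s: 25.05
ee_pos: [417.3, 264.3, 283.5]
ee_rot: [-180.0, -0.1, 0.1]
force: [1.0, 0.7, -0.2]
gripper_width: 0.1
gripper_force: 0.0
```

```bash
python3 - <<'E'
from h import *
w=grab_frame("wrist");sc=grab_frame("scene");s=env.state();print(s["ee_pos"],s["force"],s["time_s"])
print("head",circ(w,"orange",(270,95),178),"flange",circ(w,"green",(270,95),118))
save("g4.png",np.hstack([cv2.resize(w["color"],(400,300)),cv2.resize(sc["color"],(400,300))]))
E
```

```text
[417.67188109 264.23501125 283.05307273] [-0.39734427  1.48310977  0.06178068] 25.15
head [507.6 264.7  21.7   0.9] flange [5.078e+02 2.629e+02 6.450e+01 3.000e-01]
```

View pics/g4.png

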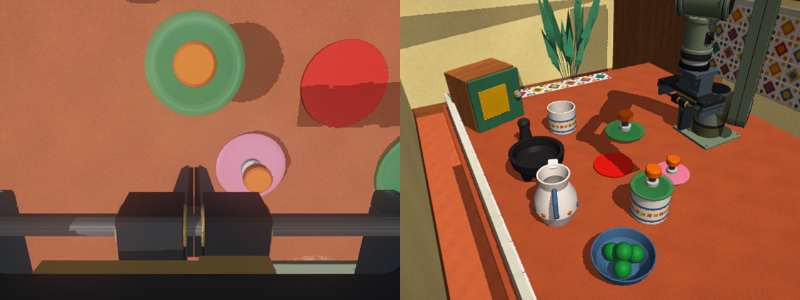

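The lid sits centred on the canister with its head up (wrist 194,64; scene 652,180). The bystanders stand where they were and the arm is clear.

```bash
python3 -c "
from workcell import env
print(env.job_done())"
```

```text
the job is handed in; nothing more can be done
None
```

I handed the job in at about 25 s: the lid is seated on the chile canister with its pump head up after two slow full strokes, and nothing else looks moved; the hand-in call gave no verdict.

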